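Reset the stroke of a dosing pump and lock it

TASK

Set the bench dosing pump to its new stroke: swing the lock ring's lever anticlockwise (seen from above) well round to loosen the ring, turn the bar knob until its pointer is in line with the upright rider on the dial's rim, then swing the lever back clockwise until the ring is fully tight again, with the pointer still on the rider. Do not shift the rider or move the things standing around, and let go at the end.

Things in the scene. Friction and masses are not known exactly. Their poses are not given: they have to be found in the camera images.
- dial_centre (a point): centre of the dial's top face, on the vertical axis about which lock ring, knob and rider all turn; it lies 102 mm above the table. The dial is a flat black disc of 148 mm diameter with white tick marks on top of the pump, a fixed grey box 200 x 160 mm and 100 mm high with a steel pump head (50 x 110 mm, top 78 mm above the table) on one short side. Its x axis points towards the pump head; the pump stands at a yaw of up to 0.4 rad
- lever_grip (a point): grip point of the lock ring's lever: a steel upright paddle 36 mm long (radially), 12 mm thick (tangentially), 40 mm high (its underside level with the dial, its top 141 mm above the table). The point is on its mid-plane 15 mm below its top, 24 mm above dial_centre, 98 mm from the dial's axis. An arm 8 mm thick joins the paddle to the lock ring (diameter 74 mm, under the knob). The paddle stands on the pump's right side seen along dial_centre's x axis
- lock_ring (a joint): angle of the lock ring in rad, growing anticlockwise seen from above: 0 = fully tight against its stop, 1.2 = loose, against the other stop. Below about 0.6 the ring clamps the knob; beyond that the knob is free. Turning takes about 5 N at the paddle, up to 7 N for the last part of tightening; it stays where left
- knob_grip (a point): centre of the bar knob of the adjuster: a black upright bar 66 mm long, 16 mm thick and 34 mm high (top 178 mm above the table), on the axis 60 mm above dial_centre. Its x axis runs along the bar, towards the pointer
- adjuster (a joint): angle of the knob in rad, growing anticlockwise seen from above; 0 when the pointer points along dial_centre's x axis, stops at -0.7 and 1.6. Turns with about 0.1 N m when the ring is loose and stays where left; clamped when the ring is tight: it yields only to more than about 2.5 N m
- pointer_tip (a point): outer tip of the knob's thin steel pointer arm, 61 mm from the axis and 24 mm above the dial, below one end of the bar
- rider_mark (a point): point just inside the rider, 61 mm from the axis and 24 mm above the dial: the pointer tip meets this point when the pointer is in line with the rider. The rider is a small steel clip on the dial's rim with an upright post 8 mm square, 27 mm high, at 70 mm from the axis. It is stiff and must stay where it is. It lies 0.4 to 1.5 rad anticlockwise from the pointer at the start
- reagent_bottle: bystander: brown glass bottle, 68 mm diameter, 150 mm high, origin under its base
- spanner: bystander: steel spanner lying on the table, about 180 mm long
- spare_head: bystander: spare steel pump head 70 x 90 x 50 mm with two brass ports, origin under its base
- beaker: bystander: glass beaker, 72 mm diameter, 85 mm high, origin under its base

How it is judged:
By the outcome, as a careful person would: the job done as asked, in the order asked, and still so for the second after the job is handed in, with the robot touching nothing.
It also fails if it takes over 61 s, if anything falls off the work surface, if the arm or the gripper's body presses on something with over 40 N, if the wrist force passes 120 N, or if a joint passes its speed limit or range.

ROBOT

A 6-joint arm with a two-finger parallel gripper is mounted at the origin on the work surface. World frame = base frame: x ahead of the robot, y to its left, z up, the work surface at z = 0. Lengths are in m, angles in rad, forces in N, time in s.
With the tool pointing down it reaches from about 0.2 to 0.875 m from the base axis. Payload 3.4 kg.
Tool frame: the origin (TCP) lies between the finger pads; the fingertips stand 25 mm ahead of it and the grasp point (between the pads) lies 6 mm ahead of it (r.nose_length is the z of the fingertips in the tool frame, in m); z points along the fingers, x is the direction in which the jaws open and shut, and the axes are right-handed (so a half turn about z gives the same grasp; the last joint's range is limited). The gripper opens to 94 mm and grips with 3 to 60 N. Pads are 16 mm wide; open, the fingers measure 119 mm over their backs; the gripper's body (75 mm by 177 mm) begins 78 mm behind the grasp point.
Start: joints at [1.153, 0.276, 1.505, -0, 1.361, -0.121], TCP at [0.168, 0.55, 0.23] pointing down, gripper open.
Joint ranges: [-2.89, 2.89], [-0.75, 2.08], [0.22, 2.7], [-1.18, 4.32], [0.11, 2.71], [-2.7, 2.7]. Speed limits (rad/s): [2.57, 2.57, 3.14, 3.14, 3.14, 3.14].

INTERFACE

Orientations are given as a unit quaternion [w, x, y, z].
In Python, from plant import r, gripper_to, inverse_kinematics, vision, models, telemetry gives the robot as it stands. Calls block until the motion is done:
- r.move_to(position, orientation): joint-space move of the TCP to a pose.
- r.move_l(position, rot=None, vel=0.15, guard=None): straight line of the TCP; rot=None keeps the orientation; vel is the mean speed in m/s. With guard (N) it stops when the force on the tool has changed by that much, and returns True; else False.
- r.movej(angles): joint-space move.
- gripper_to(opening, f_grip=None): finger opening in m; f_grip is the grip in N (None keeps the last); returns when the fingers have stopped.
- r.hold(seconds).
- inverse_kinematics(position, orientation): joint angles nearest the present ones, or None.
- vision.snapshot(name): name is "side" or "top" or "wrist"; returns the picture (384x512x3 uint8, red, green, blue); there is no depth.
- vision.get_calibration(name): a dict with "fx", "fy", "cx", "cy" (pixels), "D" ([k1, k2, p1, p2, k3] as OpenCV has them; the pictures are not rectified), "position" and "orientation" of the camera in the world. Camera axes: x right, y down, z forward; pixel columns grow to the right and rows downward; lengths in m; the calibration is good to about 2 mm. A picture is of the moment at which its call begins: read the wrist's pose just before it. get_calibration takes no time and is no camera call; for the wrist camera it gives the pose at the moment of the call.
A pose or a line that the arm cannot do raises r.PlanningError and nothing moves.
- r.sign_off(): hands the job in, once; it reports no verdict.
Trained networks look in the newest picture that a camera, given by its name, has taken for a name from the list of things; names that differ only in an ending like _2 or _b are one class to them, and where a whole thing is asked for, a point or a joint stands for the part that bears it (a point fixed in the world has none). Each returns a list of dicts, best first, with "score" (0 to 1); they miss things now and then, are a little off and sometimes report something else, mostly with a low value. They report only what shows in the picture. A call takes as long as a camera call.
- models.boxes_of(thing, camera): "at" ([x, y, z] in m, in world coordinates, good to about 4 mm: the middle of the surface that is visible of it).
- models.regions_of(thing, camera): "pixels" (384x512 bool, what is visible of it).
- models.mark_of(thing, camera): "at" ([x, y, z] in m, in world coordinates, good to about 4 mm: a listed point, or the origin of a listed thing).
Readings, each from a call of its own:
- telemetry.current_t(): time.
- telemetry.current_joints(): joint angles.
- telemetry.current_dq(): joint speeds.
- telemetry.current_joint_efforts(): joint torques, N m.
- telemetry.current_ee_pos(): TCP position.
- telemetry.current_tool_rot(): TCP orientation.
- telemetry.current_wrist_force(): force on the tool from outside, world axes, zero at the start.
- telemetry.current_torque(): the same for the moment, N m.
- telemetry.current_opening(): finger opening in m.
Only numpy, scipy, OpenCV 4.12 (cv2) and the standard library are available. Lean on these libraries where they do the work, as an engineer would, in place of code of your own. Each camera call takes 0.05 s, during which the arm holds its last target.

## Working session

There is one attempt and no reset: what is moved stays moved. The work goes in short steps, each a Python script; the robot and the scene stay as the last script left them, time stands still between calls to the robot, and variables do not carry over. Pictures are saved under pics/ and viewed, and the job is handed in when it is done.

```bash
ls; mkdir -p pics; python3 - <<'E'
from plant import r, gripper_to, inverse_kinematics, vision, models, telemetry
import cv2
print(telemetry.current_t())
for c in ["top","side","wrist"]:
    im=vision.snapshot(c); cv2.imwrite(f"pics/a_{c}.png",im[:,:,::-1])
    k=vision.get_calibration(c); print(c,k)
    for n in ["dial_centre","lever_grip","knob_grip","pointer_tip","rider_mark","reagent_bottle","spanner","spare_head","beaker"]:
        d=models.mark_of(n,c)
        print(n,[(round(x["score"],2),[round(float(v),4) for v in x["at"]]) for x in d[:2]])
print(telemetry.current_t())
E
```

```text
pics
0.0
top {'fx': 422.9190887007763, 'fy': 422.9190887007763, 'cx': 253.75249825660077, 'cy': 189.35192945194652, 'D': array([-0.10767564,  0.        ,  0.        ,  0.        ,  0.        ]), 'position': array([ 0.31444812, -0.03004631,  1.35647535]), 'orientation': array([ 0.06830009, -0.69548071,  0.71364095, -0.04856199])}
dial_centre [(0.93, [0.5677, 0.0809, 0.1024])]
lever_grip []
knob_grip [(0.63, [0.5655, 0.073, 0.1648])]
pointer_tip [(0.89, [0.6272, 0.0713, 0.1261]), (0.35, [0.4275, -0.3922, -0.0002])]
rider_mark [(0.61, [0.5918, 0.1363, 0.1254])]
reagent_bottle [(0.55, [0.6514, 0.359, 0.0028])]
spanner [(0.53, [0.4292, -0.3916, -0.0017])]
spare_head [(0.89, [0.7161, -0.4021, -0.0037])]
beaker [(0.64, [0.4213, 0.3856, -0.0026])]
side {'fx': 439.68929751049143, 'fy': 439.68929751049143, 'cx': 254.10778057771697, 'cy': 190.3650934506824, 'D': array([-0.16168873,  0.        ,  0.        ,  0.        ,  0.        ]), 'position': array([-0.08683249, -1.08400181,  0.82024743]), 'orientation': array([-0.48495515,  0.83022979, -0.24391492,  0.126659  ])}
dial_centre [(0.96, [0.565, 0.0799, 0.106])]
lever_grip [(0.52, [0.5181, -0.0046, 0.1252])]
knob_grip [(0.52, [0.5679, 0.0796, 0.1633])]
pointer_tip []
rider_mark []
reagent_bottle [(0.86, [0.6521, 0.3583, -0.0007])]
spanner [(0.91, [0.4324, -0.3935, -0.0027])]
spare_head [(0.81, [0.7137, -0.4006, -0.0009])]
beaker [(0.67, [0.4225, 0.3855, -0.0011])]
wrist {'fx': 345.577426869987, 'fy': 345.577426869987, 'cx': 251.71845463569613, 'cy': 194.4418475986703, 'D': array([-0.09366622,  0.        ,  0.        ,  0.        ,  0.        ]), 'position': array([0.09796323, 0.57165334, 0.38421789]), 'orientation': array([0.10252816, 0.79735176, 0.58990384, 0.0757073 ])}
dial_centre []
lever_grip []
knob_grip []
pointer_tip []
rider_mark []
reagent_bottle []
spanner []
spare_head []
beaker [(0.74, [0.4232, 0.3872, 0.0014])]
1.5
```

View pics/a_top.png

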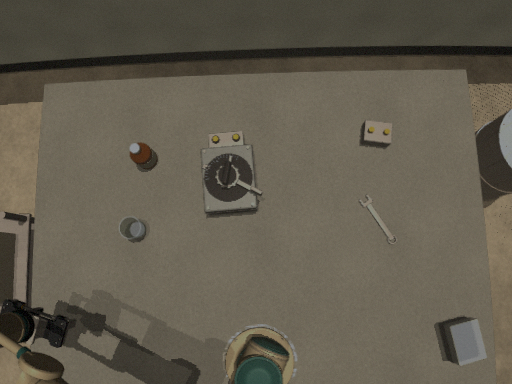

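View pics/a_side.png

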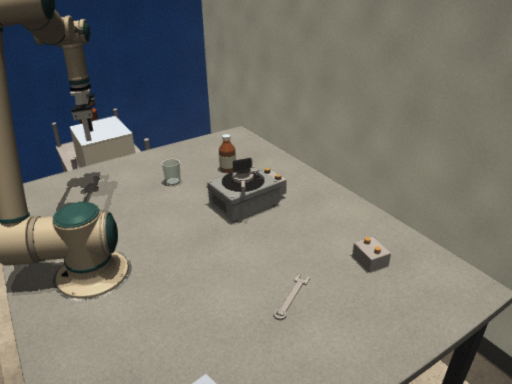

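```bash
cat > h.py <<'E'
from plant import r, gripper_to, inverse_kinematics, vision, models, telemetry
import numpy as np, cv2
from scipy.spatial.transform import Rotation as Rn
def q(psi):
    c,s=np.cos(psi),np.sin(psi)
    x,y,z,w=Rn.from_matrix(np.array([[c,s,0],[s,-c,0],[0,0,-1.]])).as_quat()
    return np.array([w,x,y,z])
def rot(o): return Rn.from_quat([o[1],o[2],o[3],o[0]]).as_matrix()
def project(k,P):
    R=rot(k["orientation"]).T
    p,_=cv2.projectPoints(np.array(P,float).reshape(-1,1,3),cv2.Rodrigues(R)[0],-R@k["position"],K(k),k["D"]); return p.reshape(-1,2)
def K(k): return np.array([[k["fx"],0,k["cx"]],[0,k["fy"],k["cy"]],[0,0,1.]])
def toplane(k,uv,z):
    n=cv2.undistortPoints(np.array(uv,float).reshape(-1,1,2),K(k),k["D"]).reshape(-1,2)
    d=(rot(k["orientation"])@np.c_[n,np.ones(len(n))].T).T
    t=(z-k["position"][2])/d[:,2]; return k["position"]+d*t[:,None]
def best(n,c):
    d=models.mark_of(n,c); return (np.round(d[0]["at"],4),round(d[0]["score"],2)) if d else None
E
python3 - <<'E'
from h import *
T=rot(telemetry.current_tool_rot()); p=telemetry.current_ee_pos(); k=vision.get_calibration("wrist")
print("tool",T.round(3)); print("cam in tool",T.T@(k["position"]-p),"\n",(T.T@rot(k["orientation"])).round(3))
print("now j6",telemetry.current_joints())
for psi in np.arange(-3.1,3.2,0.4):
    for P in [(0.518,-.005,.126),(0.63,.005,.126),(.567,.08,.163)]:
        j=inverse_kinematics(P,q(psi)); print(round(psi,2),P,None if j is None else np.round(j,2))
E
```

```text
tool [[ 0.293  0.956  0.   ]
 [ 0.956 -0.293  0.   ]
 [ 0.    -0.    -1.   ]]
cam in tool [ 0.00028757 -0.07351911 -0.15371525] 
 [[ 1.     0.    -0.   ]
 [ 0.     0.968  0.253]
 [ 0.    -0.253  0.968]]
now j6 [ 1.15297833e+00  2.75902843e-01  1.50489594e+00  2.65760083e-05
  1.36070686e+00 -1.20966848e-01]
-3.1 (0.518, -0.005, 0.126) None
-3.1 (0.63, 0.005, 0.126) None
-3.1 (0.567, 0.08, 0.163) None
-2.7 (0.518, -0.005, 0.126) [-0.14  0.27  1.79 -0.    1.08  2.56]
-2.7 (0.63, 0.005, 0.126) [-0.1   0.43  1.54 -0.    1.17  2.6 ]
-2.7 (0.567, 0.08, 0.163) None
-2.3 (0.518, -0.005, 0.126) [-0.14  0.27  1.79 -0.    1.08  2.16]
-2.3 (0.63, 0.005, 0.126) [-0.1   0.43  1.54 -0.    1.17  2.2 ]
-2.3 (0.567, 0.08, 0.163) [ 0.02  0.32  1.62 -0.    1.21  2.32]
-1.9 (0.518, -0.005, 0.126) [-0.14  0.27  1.79 -0.    1.08  1.76]
-1.9 (0.63, 0.005, 0.126) [-0.1   0.43  1.54 -0.    1.17  1.8 ]
-1.9 (0.567, 0.08, 0.163) [ 0.02  0.32  1.62 -0.    1.21  1.92]
-1.5 (0.518, -0.005, 0.126) [-0.14  0.27  1.79 -0.    1.08  1.36]
-1.5 (0.63, 0.005, 0.126) [-0.1   0.43  1.54 -0.    1.17  1.4 ]
-1.5 (0.567, 0.08
[... 1357 characters left out ...]
0.02  0.32  1.62 -0.    1.21 -1.28]
1.7 (0.518, -0.005, 0.126) [-0.14  0.27  1.79 -0.    1.08 -1.84]
1.7 (0.63, 0.005, 0.126) [-0.1   0.43  1.54 -0.    1.17 -1.8 ]
1.7 (0.567, 0.08, 0.163) [ 0.02  0.32  1.62 -0.    1.21 -1.68]
2.1 (0.518, -0.005, 0.126) [-0.14  0.27  1.79 -0.    1.08 -2.24]
2.1 (0.63, 0.005, 0.126) [-0.1   0.43  1.54 -0.    1.17 -2.2 ]
2.1 (0.567, 0.08, 0.163) [ 0.02  0.32  1.62 -0.    1.21 -2.08]
2.5 (0.518, -0.005, 0.126) [-0.14  0.27  1.79 -0.    1.08 -2.64]
2.5 (0.63, 0.005, 0.126) [-0.1   0.43  1.54 -0.    1.17 -2.6 ]
2.5 (0.567, 0.08, 0.163) [ 0.02  0.32  1.62 -0.    1.21 -2.48]
2.9 (0.518, -0.005, 0.126) None
2.9 (0.63, 0.005, 0.126) None
2.9 (0.567, 0.08, 0.163) None
```

```bash
python3 - <<'E'
from h import *
psi=-0.5; y=np.array([np.sin(psi),-np.cos(psi)]); c=np.array([.566,.0805])
r.move_to([*(c+.06*y),.30],q(psi)); gripper_to(.04,20)
print(telemetry.current_t(),telemetry.current_dq().round(3))
im=vision.snapshot("wrist"); k=vision.get_calibration("wrist"); cv2.imwrite("pics/b_wrist.png",im[:,:,::-1])
for n in ["dial_centre","lever_grip","knob_grip","pointer_tip","rider_mark"]: print(n,best(n,"wrist"))
np.save("kb.npy",k,allow_pickle=True); print(telemetry.current_t())
E
```

```text
4.7417 [ 0.    -0.     0.002 -0.001  0.001  0.002]
dial_centre None
lever_grip (array([0.5672, 0.0794, 0.1622]), 0.56)
knob_grip (array([0.5675, 0.0792, 0.1625]), 0.75)
pointer_tip (array([0.6302, 0.0695, 0.1307]), 0.69)
rider_mark (array([0.5924, 0.133 , 0.123 ]), 0.65)
5.0417
```

View pics/b_wrist.png

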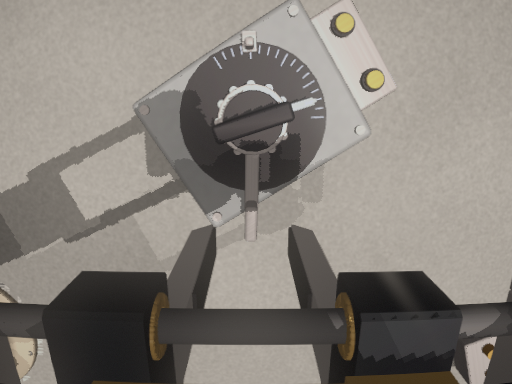

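```bash
python3 - <<'E'
from h import *
im=cv2.imread("pics/b_wrist.png")
b=cv2.resize(im[20:255,130:400],None,fx=2.9,fy=2.5*1.16,interpolation=cv2.INTER_CUBIC); cv2.imwrite("pics/b_zoom.png",b[:600,:790])
k=np.load("kb.npy",allow_pickle=True).item()
# dial edge points
P=toplane(k,[(180,116),(326,116),(253,190),(196,170),(308,166),(200,68)],.102)
A=np.c_[2*P[:,:2],np.ones(6)]; s=np.linalg.lstsq(A,(P[:,:2]**2).sum(1),rcond=None)[0]
print("centre",s[:2],np.sqrt(s[2]+s[0]**2+s[1]**2))
c=s[:2]
for n,uv,z in [("ptr",(318,101),.126),("rider",(249,41),.129),("padout",(251,241),.141),("padin",(251,207),.141),("knobA",(215,131),.178),("knobB",(291,108),.178)]:
    p=toplane(k,[uv],z)[0][:2]; d=p-c; print(n,p.round(4),np.hypot(*d).round(4),np.degrees(np.arctan2(d[1],d[0])).round(2))
print(project(k,[*c,.102]))
E
```

```text
centre [0.56460823 0.07770203] 0.07322134898402505
ptr [0.6277 0.0662] 0.0642 -10.33
rider [0.5967 0.1423] 0.0721 63.55
padout [ 0.51 -0.02] 0.1119 -119.2
padin [0.5265 0.0102] 0.0775 -119.43
knobA [0.537  0.0885] 0.0296 158.55
knobB [0.5979 0.0756] 0.0334 -3.66
[[252.07911449 121.56925807]]
```

View pics/b_zoom.png

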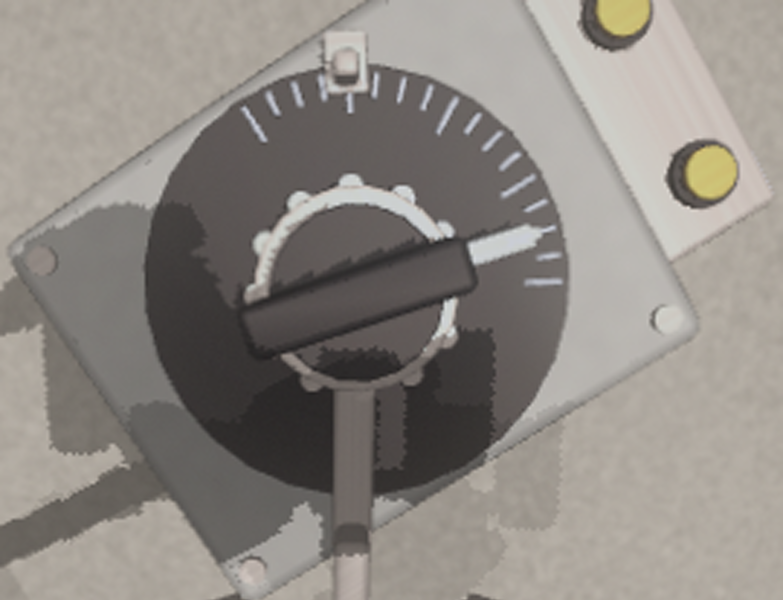

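```bash
cat >> h.py <<'E'
C=np.array([.566,.0792]); A0=np.radians(-119.4)
def lev(th,rad=.098,z=.133):
    a=A0+th; return np.array([C[0]+rad*np.cos(a),C[1]+rad*np.sin(a),z]), q(a+np.pi/2)
def F():
    return telemetry.current_wrist_force()
E
python3 - <<'E'
from h import *
p,o=lev(0,z=.2); r.move_to(p,o)
p,o=lev(0); print("guard",r.move_l(p,o,vel=.12,guard=12),F().round(2))
gripper_to(.015,15); print(telemetry.current_opening(),F().round(2),telemetry.current_t())
for th in np.arange(.1,.31,.1):
    p,o=lev(th); print(round(th,2),r.move_l(p,o,vel=.08,guard=30),F().round(1),telemetry.current_torque().round(2))
print(telemetry.current_t(),telemetry.current_opening(),telemetry.current_ee_pos()-p)
im=vision.snapshot("wrist"); cv2.imwrite("pics/c_wrist.png",im[:,:,::-1])
E
```

```text
guard False [ 0.35 -0.28 -0.42]
0.0148312181874906 [-0.13  0.31  0.33] 6.85
0.1 False [-0.6  0.2 -0.4] [-0.24  0.29 -0.02]
0.2 False [-0.8 -1.2 -0.6] [-0.28  0.34  0.01]
0.3 False [-1.6 -1.8 -0.9] [-0.4   0.32  0.04]
7.675 0.01515409219671074 [-0.00014592 -0.00030509 -0.00014701]
```

View pics/c_wrist.png

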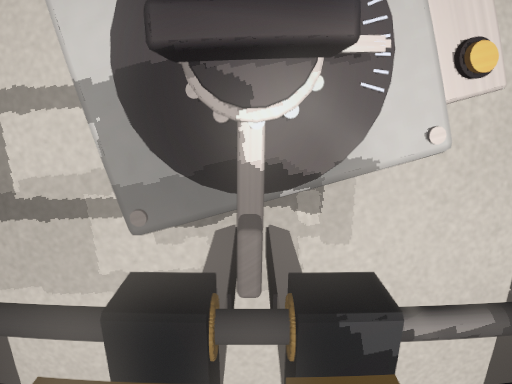

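The picture shows the paddle (about 250,260) held between the fingers and the lever moving with them. I'll carry on to about 1.15 rad.

```bash
python3 - <<'E'
from h import *
for th in np.arange(.4,1.151,.125):
    p,o=lev(th); g=r.move_l(p,o,vel=.1,guard=30); print(round(th,2),g,F().round(1))
    if g: break
gripper_to(.04); print(telemetry.current_t(),F().round(1))
p,o=lev(th,z=.235); r.move_l(p,o,vel=.25)
# view pose
psi=-0.5; y=np.array([np.sin(psi),-np.cos(psi)])
r.move_to([*(C+.06*y),.30],q(psi)); r.hold(.2)
im=vision.snapshot("wrist"); k=vision.get_calibration("wrist"); cv2.imwrite("pics/d_wrist.png",im[:,:,::-1]); np.save("kd.npy",k,allow_pickle=True)
for n in ["lever_grip","knob_grip","pointer_tip","rider_mark"]: print(n,best(n,"wrist"))
cv2.imwrite("pics/d_zoom.png",cv2.resize(im[20:220,130:400,::-1],None,fx=2.9,fy=2.9,interpolation=cv2.INTER_CUBIC))
print(telemetry.current_t())
E
```

```text
0.4 False [-0.7 -1.9 -0.5]
0.52 False [-0.3 -2.9 -0.4]
0.65 False [-1.  -1.   0.1]
0.78 False [-0.8 -1.  -0.1]
0.9 False [-0.8 -1.1 -0.3]
1.02 False [-1.1 -1.6 -0.4]
1.15 False [-1.1 -0.5 -0.1]
10.2167 [ 0.1 -0.4 -1.2]
lever_grip (array([0.6258, 0.0034, 0.1293]), 0.57)
knob_grip (array([0.5655, 0.0795, 0.1622]), 0.93)
pointer_tip (array([0.6317, 0.0706, 0.1277]), 0.66)
rider_mark (array([0.5961, 0.1336, 0.1267]), 0.69)
12.3
```

View pics/d_zoom.png

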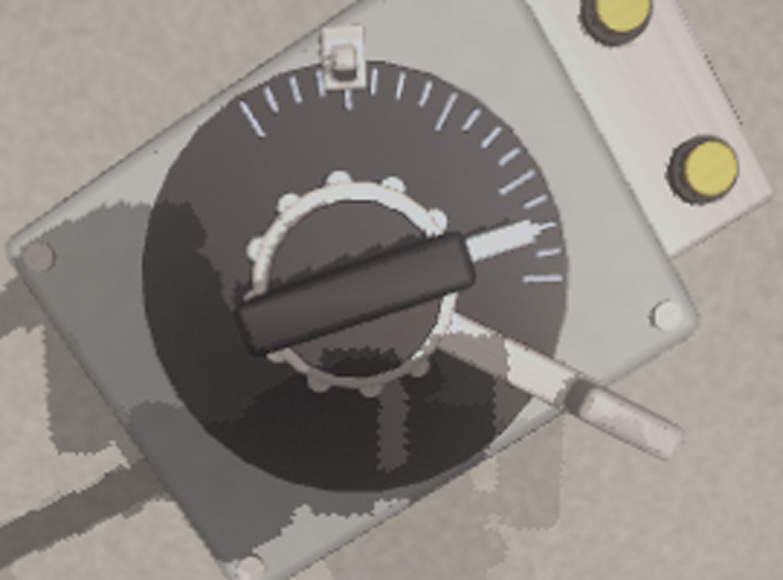

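```bash
cat >> h.py <<'E'
def view(name,psi=-0.5):
    y=np.array([np.sin(psi),-np.cos(psi)])
    r.move_to([*(C+.06*y),.30],q(psi)); r.hold(.25)
    im=vision.snapshot("wrist"); k=vision.get_calibration("wrist"); np.save(f"k_{name}.npy",k,allow_pickle=True)
    cv2.imwrite(f"pics/{name}.png",im[:,:,::-1])
    for n in ["lever_grip","knob_grip","pointer_tip","rider_mark"]: print(n,best(n,"wrist"))
    cv2.imwrite(f"pics/{name}_zoom.png",cv2.resize(im[20:220,130:400,::-1],None,fx=2.9,fy=2.9,interpolation=cv2.INTER_CUBIC))
def turn(d): # anticlockwise rad
    j=np.array(telemetry.current_joints()); j[5]-=d; r.movej(j)
E
python3 - <<'E'
from h import *
ps=np.radians(-9-90)
r.move_to([*C,.24],q(ps)); print(r.move_l([*C,.169],q(ps),vel=.12,guard=12),F().round(1))
gripper_to(.012,30); print("open",telemetry.current_opening(),F().round(1),telemetry.current_t())
turn(np.radians(67)); r.hold(.2); print(F().round(1),telemetry.current_torque().round(2),telemetry.current_opening(),telemetry.current_t())
gripper_to(.04); p=telemetry.current_ee_pos(); r.move_l([p[0],p[1],.24],vel=.25)
view("e"); print(telemetry.current_t())
E
```

```text
True [-1.1  1.   7. ]
open 0.01633223637693063 [0.3 0.3 4.9] 14.6167
[ 1.8 -4.8 -0.1] [-0.91 -0.24  0.08] 0.01563401836603895 15.9
lever_grip (array([0.6249, 0.0037, 0.1297]), 0.82)
knob_grip (array([0.5663, 0.0806, 0.1593]), 0.64)
pointer_tip (array([0.6027, 0.1323, 0.1281]), 0.78)
rider_mark (array([0.5937, 0.1357, 0.1269]), 0.79)
17.8417
```

View pics/e_zoom.png

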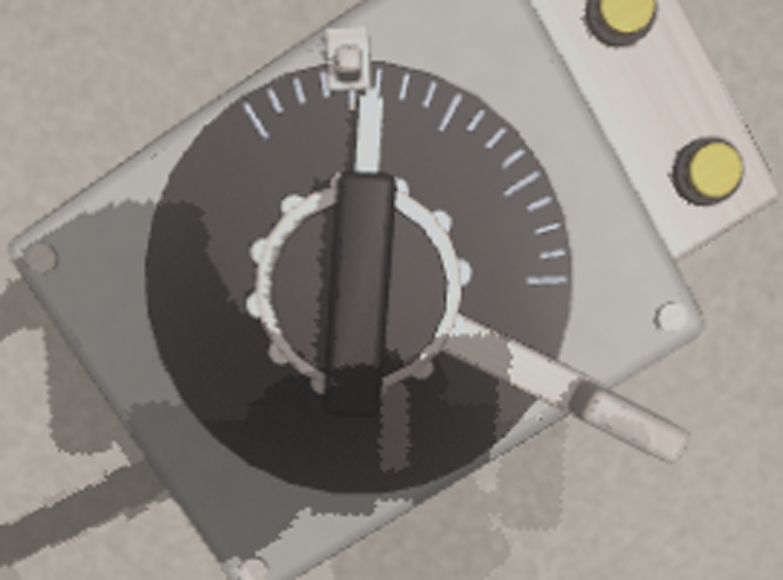

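```bash
python3 - <<'E'
from h import *
im=cv2.imread("pics/e.png"); cv2.imwrite("pics/e_z2.png",cv2.resize(im[22:102,210:300],None,fx=7,fy=7,interpolation=cv2.INTER_CUBIC))
k=np.load("k_e.npy",allow_pickle=True).item()
for z in (.102,.126,.129): print(z,project(k,[*C,z]))
E
```

```text
0.102 [[253.06400927 118.87749556]]
0.126 [[253.10134879 119.93813833]]
0.129 [[253.10640238 120.08170337]]
```

View pics/e_z2.png

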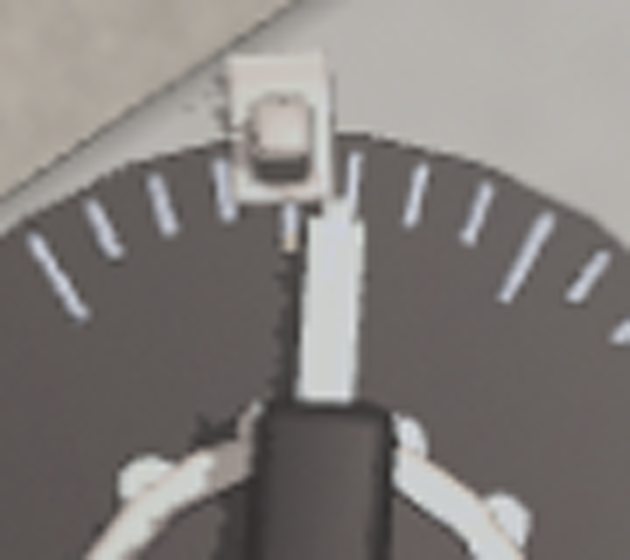

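```bash
python3 - <<'E'
from h import *
k=np.load("k_e.npy",allow_pickle=True).item()
def ang(uv,z):
    d=toplane(k,[uv],z)[0][:2]-C; return np.hypot(*d).round(4),np.degrees(np.arctan2(d[1],d[0])).round(2)
print("tip",ang((258.6,51.3),.126),"base",ang((256.6,79.1),.126),"rider",ang((250.1,40.0),.129),"clip",ang((210+280/7,22+125/7),.104),"tick",ang((251.4,54),.102))
E
```

```text
tip (np.float64(0.061), np.float64(56.82)) base (np.float64(0.0367), np.float64(56.5)) rider (np.float64(0.07), np.float64(63.61)) clip (np.float64(0.0745), np.float64(63.68)) tick (np.float64(0.0617), np.float64(62.92))
```

```bash
python3 - <<'E'
from h import *
ps=np.radians(56.7-90)
r.move_to([*C,.24],q(ps)); print(r.move_l([*C,.170],q(ps),vel=.1,guard=15),F().round(1),telemetry.current_ee_pos().round(4))
gripper_to(.012,30); print("open",telemetry.current_opening(),F().round(1))
turn(np.radians(6.8)); r.hold(.3); print(F().round(1),telemetry.current_torque().round(2))
gripper_to(.04); p=telemetry.current_ee_pos(); r.move_l([p[0],p[1],.24],vel=.25)
view("f"); print(telemetry.current_t())
im=cv2.imread("pics/f.png"); cv2.imwrite("pics/f_z2.png",cv2.resize(im[22:102,210:300],None,fx=7,fy=7,interpolation=cv2.INTER_CUBIC))
E
```

```text
False [1.  0.5 0.3] [0.5664 0.0789 0.1706]
open 0.015407645042078985 [0.9 0.1 2.2]
[0.2 0.7 1.6] [-0.02  0.11 -0.04]
lever_grip (array([0.6262, 0.0007, 0.1316]), 0.62)
knob_grip (array([0.5673, 0.0821, 0.1619]), 0.82)
pointer_tip (array([0.5992, 0.1381, 0.1293]), 0.58)
rider_mark (array([0.5897, 0.1322, 0.1238]), 0.82)
22.1167
```

View pics/f_z2.png

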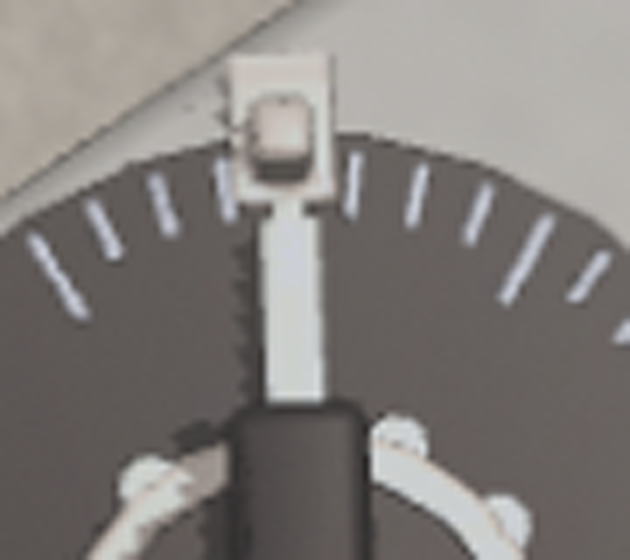

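```bash
python3 - <<'E'
from h import *
k=np.load("k_f.npy",allow_pickle=True).item()
def ang(uv,z):
    d=toplane(k,[uv],z)[0][:2]-C; return np.hypot(*d).round(4),np.degrees(np.arctan2(d[1],d[0])).round(2)
u=lambda x,y:(210+(x+.5)/7-.5,22+(y+.5)/7-.5)
for n,p,z in [("tip",u(288,207),.126),("mid",u(293,300),.126),("base",u(296.5,398),.126),("rider",u(280.5,126),.129)]: print(n,ang(p,z))
E
```

```text
tip (np.float64(0.061), np.float64(63.51))
mid (np.float64(0.0495), np.float64(63.26))
base (np.float64(0.0372), np.float64(63.18))
rider (np.float64(0.0704), np.float64(63.98))
```

```bash
python3 - <<'E'
from h import *
p,o=lev(1.155,z=.235); r.move_to(p,o)
p,o=lev(1.155); print(r.move_l(p,o,vel=.12,guard=12),F().round(1))
gripper_to(.015,15); print(telemetry.current_opening(),F().round(1))
for th in list(np.arange(1.03,.1,-.125))+[.08]:
    p,o=lev(th); g=r.move_l(p,o,vel=.09,guard=30); print(round(th,2),g,F().round(1))
    if g: break
else:
    for th in (.04,.02,.0,-.02,-.04,-.06,-.08):
        p,o=lev(th); g=r.move_l(p,o,vel=.03,guard=18); f=F(); print(th,g,f.round(1))
        t=np.array([-np.sin(A0),np.cos(A0)])
        if g or abs(f[:2]@t)>18: break
pe=telemetry.current_ee_pos(); print("ang",np.arctan2(pe[1]-C[1],pe[0]-C[0])-A0,telemetry.current_t())
E
```

```text
False [-0.4 -0.8  0.6]
0.014947795780537452 [-0.5 -1.3  0.9]
1.03 False [ 1.7 -0.2 -0.9]
0.9 False [ 1.1 -0.4  0.6]
0.78 False [ 1.3 -0.6  0.5]
0.66 False [ 1.4 -0.   1.2]
0.53 False [ 1.  -0.9  0.4]
0.4 False [ 1.6 -0.8  1.1]
0.28 False [ 0.3 -1.3  1.1]
0.16 False [ 0.3 -2.9  0.4]
0.08 False [ 2.3 -2.7  0.7]
0.04 False [ 3.7 -3.  -1.6]
0.02 False [ 4.  -4.1 -1.8]
0.0 False [ 4.  -3.7 -2.6]
-0.02 False [ 3.5 -3.6 -1.5]
-0.04 False [ 4.  -4.4 -2.1]
-0.06 False [ 4.7 -5.2 -2.3]
-0.08 False [ 7.9 -7.5 -5. ]
ang -0.0380952452313954 29.0917
```

```bash
python3 - <<'E'
from h import *
t=np.array([-np.sin(A0),np.cos(A0)])
for th in (-.1,-.12,-.14,-.16,-.18,-.2):
    p,o=lev(th); g=r.move_l(p,o,vel=.03,guard=25); r.hold(.15); f=F(); pe=telemetry.current_ee_pos()
    print(th,g,f.round(1),"ft",(f[:2]@t).round(1),"ang",round(np.arctan2(pe[1]-C[1],pe[0]-C[0])-A0,4))
    if g or abs(f[:2]@t)>22: break
print(telemetry.current_t())
im=vision.snapshot("wrist"); cv2.imwrite("pics/g.png",im[:,:,::-1])
E
```

```text
-0.1 False [11.  -9.5 -9.2] ft 14.2 ang -0.0375
-0.12 False [ 13.3 -11.2 -11.4] ft 17.1 ang -0.0371
-0.14 False [ 17.7 -15.2 -15.2] ft 22.9 ang -0.0362
30.2917
```

View pics/g.png

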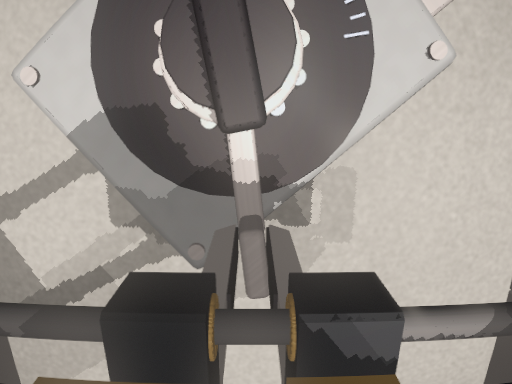

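```bash
python3 - <<'E'
from h import *
p,o=lev(-.026); r.move_l(p,o,vel=.03); r.hold(.1); print(F().round(1))
gripper_to(.04); print(F().round(1))
p,o=lev(-.026,z=.235); r.move_l(p,o,vel=.25)
view("i"); print(telemetry.current_t())
im=cv2.imread("pics/i.png"); cv2.imwrite("pics/i_z2.png",cv2.resize(im[22:102,210:300],None,fx=7,fy=7,interpolation=cv2.INTER_CUBIC))
E
```

```text
[ 1.4 -1.4 -0.1]
[0.1 0.1 0.2]
lever_grip (array([ 0.5163, -0.0024,  0.1277]), 0.93)
knob_grip (array([ 0.714 , -0.3977, -0.0014]), 0.6)
pointer_tip (array([0.598 , 0.1382, 0.1222]), 0.55)
rider_mark (array([0.5946, 0.1357, 0.1244]), 0.89)
33.0167
```

View pics/i_z2.png

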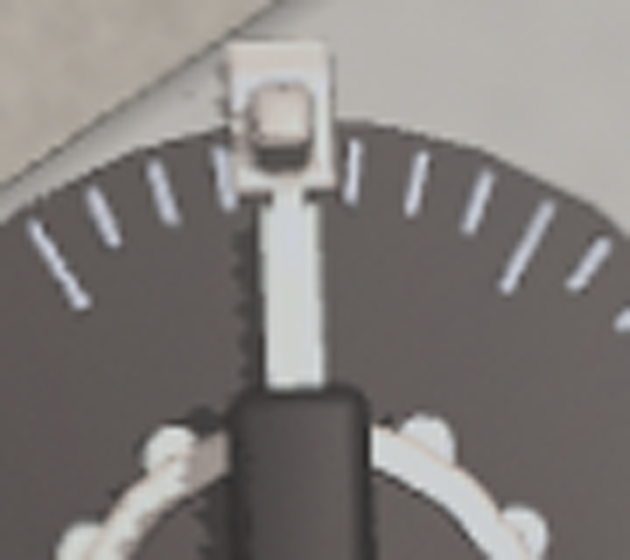

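View pics/i.png

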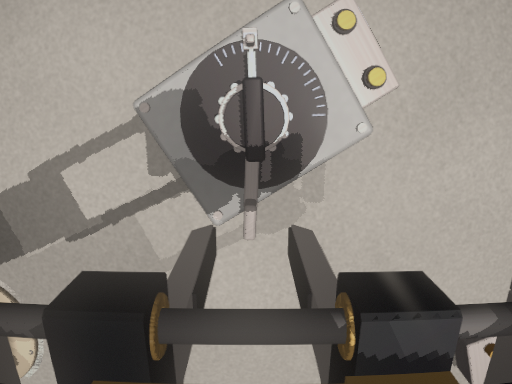

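```bash
python3 - <<'E'
from h import *
vision.snapshot("top")
for n in ["reagent_bottle","spanner","spare_head","beaker"]: print(n,best(n,"top"))
print(F().round(1),telemetry.current_t()); r.sign_off()
E
```

```text
reagent_bottle (array([ 0.65  ,  0.3564, -0.0008]), 0.63)
spanner (array([ 0.4272, -0.391 , -0.0023]), 0.83)
spare_head (array([ 0.7156, -0.4017, -0.0026]), 0.93)
beaker (array([ 4.219e-01,  3.870e-01, -4.000e-04]), 0.76)
[-0.5 -0.1  0.3] 33.2667
the job is handed in; nothing more can be done
```

The pump is set to its new stroke and I handed the job in at 33 s. I swung the lever about 1.15 rad anticlockwise, turned the knob about 74° in two grips to bring the pointer to the rider, then swung the lever back to its tight stop.

**Ring tight:** in the last push the lever stopped moving while the force rose from 14 to 23 N, so I take it to be on its stop. It also looks to be back where it started.

**Pointer:** before tightening it measured about 0.5–0.7° (about 0.6 mm at the tip) clockwise of the rider. After tightening it looked unchanged, and I did not correct it because another grip could have added as much error.

**Rider and surroundings:** the rider shows no visible shift, and the bottle, spanner, spare head and beaker are where they were to within the networks' accuracy. The gripper is open, clear of the pump, and reads about zero force.

**Checks that disagreed:**
- The force guard tripped at about 7 N on the first descent to the knob. The grip still closed on the bar, and the second descent met no contact.
- In the last wrist picture the network reported the knob at the spare head's position, which I ignored.
- The network's pointer and rider points scattered by several millimetres, so I relied on my own pixel measurements for the alignment.

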